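# Shut down and scour the griddle

## Robot

A 6-joint arm with a two-finger parallel gripper is mounted at the origin on the work surface. World frame = base frame: x ahead of the robot, y to its left, z up, the work surface at z = 0. Lengths are in m, angles in degrees, forces in N, time in s.
With the tool pointing down it reaches from about 0.4 to 0.825 m from the base axis. Payload 7 kg.
Tool frame: the origin (TCP) lies between the finger pads; the fingertips stand 22 mm ahead of it and the grasp point (between the pads) lies 3 mm ahead of it; z points along the fingers, y is the direction in which the jaws open and shut (so a half turn about z gives the same grasp; the last joint's range is limited). The gripper opens to 88 mm and grips with 3 to 60 N. Pads are 19 mm wide; open, the fingers measure 130 mm over their backs; the gripper's body (78 mm by 193 mm) begins 47 mm behind the grasp point.
Start: joints at [-56.545, 20.546, 0.682, 0, -70.136, -16.507], TCP at [0.197, -0.646, 0.211] pointing down, gripper open.
Joint ranges: [-176.03, 176.03], [-82.01, 121.73], [-58.28, 71.71], [-173.87, 95.51], [-174.79, -0.11], [-173.66, 173.66]. Speed limits (degrees/s): [136.94, 136.94, 172.46, 180, 180, 180].

## Interface

Orientations are given as [roll, pitch, yaw] about the fixed x, y, z axes, in that order (R = Rz(yaw) Ry(pitch) Rx(roll)).
In Python, from plant import telemetry, cams, r gives the robot as it stands.
- The arm moves only by the tool carry_out, never from a script. Its argument "commands" is one flat list of numbers, 5 for each row, row after row: the shift along the world's x, y, z as a fraction of full scale, then the turn about the world's z as a fraction of full scale, then the gripper's target within -1 to 1 (shut at 1, half-way at 0, fully open at -1). In form: [x, y, z, turn, claw, x, y, z, turn, claw, ...]. A call has 1 to 8 rows; each row shifts and turns the commanded pose from where the row before left it; what a row does not reach is not made up. Full scale, the value 1, is 0.04 m for a shift and 4 degrees for a turn. A row lasts 1/10 s, in which the tool goes at most 50 mm and 8.59 degrees, less where a joint would pass 70% of its speed; a pose out of reach is approached as far as the arm can. A call with a number of a shift or a turn outside -1 to 1 is refused whole. A call with a gripper value outside its range is refused whole. The fingers move at their own pace and stop on an object; "grip_force" is the grip in N (left out, the last holds). Time passes only in rows, so rows that do not move let the fingers close. It gives the time, the measured TCP pose, the force and the opening at its end, in the units of the state.
- telemetry.get_state(): the state, without advancing time (a new reading comes with each control period).
- cams.capture(name): name is "scene" or "top" or "wrist"; returns a dict with "frame" (400x640x3 uint8, red, green, blue), "camera_matrix" (3x3 intrinsics, pixels), "camera_from_world" (4x4, takes a point from world to camera coordinates); the wrist camera has in their place "mount" (4x4, takes a point from camera to tool coordinates, whose origin is the TCP and whose axes are the flange's). Camera axes: x right, y down, z forward; pixel columns grow to the right and rows downward; lengths in m; the calibration is good to about 2 mm. A picture is of the moment at which its call begins: read the wrist's pose just before it. There is no depth.
- r.close_job(): hands the job in, once; it reports no verdict.
The state is a dict: "time_s": time; "joints": joint angles; "qd": joint speeds; "joint_torque": joint torques, N m; "tcp_pos": TCP position; "eef_rot": TCP orientation; "contact_force": force on the tool from outside, world axes, zero at the start; "moment": the same for the moment, N m; "gripper_width": finger opening in m.
Only numpy, scipy, OpenCV 4.12 (cv2) and the standard library are available. Lean on these libraries where they do the work, as an engineer would, in place of code of your own. Each camera call takes 0.05 s, during which the arm holds its last target. There are 200 camera calls.

## Task

Shut down the griddle: turn its heat knob back to the zero stop and move every burger press off the plate into the square landing tray, standing upright. Then take the pad holder and, with its long side across the stroke and the pad pressed flat and steadily on the plate with about 10 N, scour the plate in three slow straight strokes, first the left lane, then the middle, then the right (as seen from the trough), each from close to the splash back to the edge of the trough. Finally put the pad holder back flat in the middle of its own tray, and leave the sauce bottle, pepper mill, spice jar and salt pot where they are.

Things in the scene. Friction and masses are not known exactly. Their poses are not given: they have to be found in the camera images.
- plate_mid (a point): centre of the top face of the griddle's flat black iron plate, 70 mm above the counter; plate 280 mm (x) by 320 mm (y). Axes: x from the trough (cook's side, nearest the robot) to the splash back, y to the cook's left, z up. Three lanes side by side cover the plate, centres at y = +104 mm (left), 0 (middle), -104 mm (right)
- griddle: steel countertop griddle, fixed; axes as plate_mid, origin 70 mm below it. Splash back at x = +140 mm, 30 mm above the plate; side guards at y = +/-160 mm, 8 mm thick, 20 mm above the plate; open trough x = -140 to -176 mm, 20 mm deep, its front lip (to x = -184 mm) 2 mm below the plate's level. Control box at y = -168 to -226 mm, top 8 mm above the plate
- plate: that iron plate, fixed in the griddle; origin and axes as plate_mid
- heat (a joint): heat knob of the griddle (rad): 0 = off, against its zero stop; grows clockwise seen from above, up to 4.5. Stiff (0.06 N m); stays where it is left
- heat_grip (a point): on the upright axis of the heat knob, half-way up its finger bar: black, 46 mm long (this point's x, turning with the knob; white line at the +x end), 13 mm thick, 24 mm high, on a 46 mm round skirt 10 mm high. At off the white line points to the broad white mark at the back (along plate_mid x). Bar's top 12 mm above this point, control box's top 23 mm below
- landing: landing tray, square, dark steel, 225 by 225 mm, 22 mm high, walls and floor 3 mm, open on top, fixed to the counter; origin at the centre of its underside, x and y along its sides. Room for four presses, two by two, 105 mm apart
- rest: the pad holder's own tray, grey plastic, 150 mm (x) by 175 mm (y), 16 mm high, walls and floor 3 mm, fixed; origin at the centre of its underside
- scourer_handle (a point): middle of the grip of the pad holder (griddle scourer), 74 mm above the pad's underside. Grip: black bar 90 mm long (y), 24 mm thick (x), 26 mm high, on posts at y = +/-34 mm, over an aluminium plate 80 mm (x) by 104 mm (y) whose top is 40 mm below this point. 0.31 kg. Starts flat in its own tray
- scourer: the whole pad holder, origin at the centre of the underside of its brown abrasive pad, 80 by 104 mm, axes as its grip. The pad is foam-backed and gives up to 10 mm: it starts to give at 3 N and presses about 1.2 N more for each mm, then is hard
- press0_grip (a point): burger press (or None if absent): cast aluminium disc, 92 mm across, 14 mm thick, with an upright round wooden handle 30 mm thick. This point: on the handle's axis, 45 mm above the underside; the bare handle runs from 20 mm to 70 mm above the underside. About 0.45 kg. Starts standing on the plate
- press0: the whole press, origin at the centre of its underside
- press1_grip (a point): another burger press, the same (or None)
- press1: the whole press, origin at the centre of its underside
- press2_grip (a point): another burger press, the same (or None)
- press2: the whole press, origin at the centre of its underside
- press3_grip (a point): another burger press, the same (or None)
- press3: the whole press, origin at the centre of its underside
- sauce: yellow squeeze bottle, 58 mm across, 170 tall, stands on the counter; origin at the centre of its underside. To be left alone
- mill: dark wooden pepper mill, 56 mm across, 168 tall, stands on the counter; origin at the centre of its underside. To be left alone
- spice: glass spice jar, 54 mm across, 85 tall, stands on the counter; origin at the centre of its underside. To be left alone
- saltpot: small white pot, 72 mm across, 55 tall, stands on the counter; origin at the centre of its underside. To be left alone

How it is judged (in metres and radians):
On the way, in this order (a step that is already met when the one before it is completed fails the run):
1. heat knob back at zero and every press standing in the landing tray (value of joint heat below 0.1 rad and x of press0_grip in the frame of landing between -0.085 and 0.085 m and y of press0_grip in the frame of landing between -0.085 and 0.085 m and z of press0_grip in the frame of landing between 0.04 and 0.056 m and angle between each of press0_grip, press1_grip, press2_grip, press3_grip's own z axis and vertical below 0.12 rad and x of press1_grip in the frame of landing between -0.085 and 0.085 m and y of press1_grip in the frame of landing between -0.085 and 0.085 m and z of press1_grip in the frame of landing between 0.04 and 0.056 m and x of press2_grip in the frame of landing between -0.085 and 0.085 m and y of press2_grip in the frame of landing between -0.085 and 0.085 m and z of press2_grip in the frame of landing between 0.04 and 0.056 m and x of press3_grip in the frame of landing between -0.085 and 0.085 m and y of press3_grip in the frame of landing between -0.085 and 0.085 m and z of press3_grip in the frame of landing between 0.04 and 0.056 m), for 0.2 s.
2. left lane, back, close to the splash back: the pad pressed on the plate with 5 to 25 N (x of scourer_handle in the frame of plate_mid above 0.07 m and y of scourer_handle in the frame of plate_mid between 0.08 and 0.128 m and angle between the y axis of scourer_handle and the y axis of plate_mid, either way round below 0.25 rad and angle between scourer_handle's own z axis and vertical below 0.15 rad and contact force between scourer and plate between 5 and 25 N), for 0.1 s.
3. left lane, half-way: the pad pressed on the plate with 5 to 25 N (x of scourer_handle in the frame of plate_mid between -0.055 and 0.055 m and y of scourer_handle in the frame of plate_mid between 0.08 and 0.128 m and angle between the y axis of scourer_handle and the y axis of plate_mid, either way round below 0.25 rad and angle between scourer_handle's own z axis and vertical below 0.15 rad and contact force between scourer and plate between 5 and 25 N), for 0.4 s.
4. left lane, front, at the trough: the pad pressed on the plate with 5 to 25 N (x of scourer_handle in the frame of plate_mid below -0.07 m and y of scourer_handle in the frame of plate_mid between 0.08 and 0.128 m and angle between the y axis of scourer_handle and the y axis of plate_mid, either way round below 0.25 rad and angle between scourer_handle's own z axis and vertical below 0.15 rad and contact force between scourer and plate between 5 and 25 N), for 0.1 s.
5. middle lane, back, close to the splash back: the pad pressed on the plate with 5 to 25 N (x of scourer_handle in the frame of plate_mid above 0.07 m and y of scourer_handle in the frame of plate_mid between -0.024 and 0.024 m and angle between the y axis of scourer_handle and the y axis of plate_mid, either way round below 0.25 rad and angle between scourer_handle's own z axis and vertical below 0.15 rad and contact force between scourer and plate between 5 and 25 N), for 0.1 s.
6. middle lane, half-way: the pad pressed on the plate with 5 to 25 N (x of scourer_handle in the frame of plate_mid between -0.055 and 0.055 m and y of scourer_handle in the frame of plate_mid between -0.024 and 0.024 m and angle between the y axis of scourer_handle and the y axis of plate_mid, either way round below 0.25 rad and angle between scourer_handle's own z axis and vertical below 0.15 rad and contact force between scourer and plate between 5 and 25 N), for 0.4 s.
7. middle lane, front, at the trough: the pad pressed on the plate with 5 to 25 N (x of scourer_handle in the frame of plate_mid below -0.07 m and y of scourer_handle in the frame of plate_mid between -0.024 and 0.024 m and angle between the y axis of scourer_handle and the y axis of plate_mid, either way round below 0.25 rad and angle between scourer_handle's own z axis and vertical below 0.15 rad and contact force between scourer and plate between 5 and 25 N), for 0.1 s.
8. right lane, back, close to the splash back: the pad pressed on the plate with 5 to 25 N (x of scourer_handle in the frame of plate_mid above 0.07 m and y of scourer_handle in the frame of plate_mid between -0.128 and -0.08 m and angle between the y axis of scourer_handle and the y axis of plate_mid, either way round below 0.25 rad and angle between scourer_handle's own z axis and vertical below 0.15 rad and contact force between scourer and plate between 5 and 25 N), for 0.1 s.
9. right lane, half-way: the pad pressed on the plate with 5 to 25 N (x of scourer_handle in the frame of plate_mid between -0.055 and 0.055 m and y of scourer_handle in the frame of plate_mid between -0.128 and -0.08 m and angle between the y axis of scourer_handle and the y axis of plate_mid, either way round below 0.25 rad and angle between scourer_handle's own z axis and vertical below 0.15 rad and contact force between scourer and plate between 5 and 25 N), for 0.4 s.
10. right lane, front, at the trough: the pad pressed on the plate with 5 to 25 N (x of scourer_handle in the frame of plate_mid below -0.07 m and y of scourer_handle in the frame of plate_mid between -0.128 and -0.08 m and angle between the y axis of scourer_handle and the y axis of plate_mid, either way round below 0.25 rad and angle between scourer_handle's own z axis and vertical below 0.15 rad and contact force between scourer and plate between 5 and 25 N), for 0.1 s.
At the end, for the whole second after the job is handed in: Knob within 0.1 rad of zero; each press released, at rest, upright (0.12 rad) on the landing tray's floor, within 85 mm of its middle along each side; the pad holder released, at rest, flat (0.12 rad) on the floor of its own tray, within 40 mm of its middle along each side (all of step 1 and linear speed of each of press0, press1, press2, press3, scourer below 0.03 m/s and x of scourer_handle in the frame of rest between -0.04 and 0.04 m and y of scourer_handle in the frame of rest between -0.04 and 0.04 m and z of scourer_handle in the frame of rest between 0.069 and 0.085 m and angle between scourer_handle's own z axis and vertical below 0.12 rad); the robot touches nothing.
It fails at once if the bottle, mill, jar or pot is moved by more than 40 mm (distance of any of sauce, mill, spice, saltpot from where it was at the start of the episode above 0.04 m).
Of press0, press1, press2, press3 only 2 to 4 are there at a start; the rules pass over those that are not, and their reading is None.
At some moment in a run one of press0, press1, press2, press3 may be knocked a few centimetres aside while the robot is not near it.
Once in a run the grip may slacken for a moment while it holds something.
It also fails if it takes over 210 s, if anything falls off the work surface, if the arm or the gripper's body presses on something with over 40 N, if the wrist force passes 120 N, or if a joint passes its speed limit or range.

## Working session

There is one attempt and no reset: what is moved stays moved. The work goes in short steps, Python scripts to look and compute and a tool call to move; the robot and the scene stay as the last step left them, time stands still between calls to the robot, and variables do not carry over. Pictures are saved under pics/ and viewed, about 12 in all and at most 16, crops included, and the job is handed in when it is done.

Besides the shell and the picture viewer there is one more tool, called after "Emit:" as name(argument=value, ...), one argument or row to a line, values as JSON. carry_out: Moves the arm, as the interface text tells. Shift numbers are shares of 0.04 m and turn numbers shares of 4 degrees, none past 1 either way. Its arguments: {"type":"object","properties":{"commands":{"type":"array"},"grip_force":{"type":"number"}},"required":["commands"]}

```bash
ls; mkdir -p pics
cat > h.py <<'E'
from plant import telemetry, cams, r
import numpy as np, cv2
def cap(n):
    s=telemetry.get_state(); c=cams.capture(n); c['s']=s; return c
def save(c,f): cv2.imwrite('pics/'+f,c['frame'][:,:,::-1])
E
python3 - <<'E'
from h import *
s=telemetry.get_state(); print(s)
for n in('scene','top'):
    c=cap(n); save(c,n+'0.png'); np.savez(n+'0.npz',f=c['frame'],K=c['camera_matrix'],T=c['camera_from_world'])
    print(n,c['camera_matrix'],c['camera_from_world'])
E
```

```text
pics
{'time_s': 0.0, 'joints': array([-5.65435955e+01,  2.05917893e+01,  6.32938023e-01, -2.10198433e-02,
       -7.01345805e+01, -1.65056784e+01]), 'qd': array([-0.13797041, -0.01869021, -0.00806968, -0.12273858, -0.03737573,
        0.01288739]), 'joint_torque': array([ 5.71624514e-04, -5.82714808e+01,  2.93048948e+01,  6.99693918e+00,
        6.80900455e-03, -1.78523433e-04]), 'tcp_pos': array([ 0.19660795, -0.64519107,  0.21020952]), 'eef_rot': array([ 1.79904804e+02, -7.60210865e-03, -1.63056426e+02]), 'contact_force': array([-0.95032065, -0.3510813 ,  0.10280609]), 'moment': array([ 0.00456485, -0.00928416, -0.07359005]), 'gripper_width': 0.08793380902352285}
scene [[461.09828373   0.         328.53968866]
 [  0.         461.09828373 207.79579539]
 [  0.           0.           1.        ]] [[-0.11803593  0.99300024  0.00424827  0.08624945]
 [ 0.76093298  0.09319762 -0.64210218 -0.32178669]
 [-0.63800355 -0.07255848 -0.76660729  1.68888203]
 [ 0.          0.          0.          1.        ]]
top [[389.44693328   0.         315.257422  ]
 [  0.         389.44693328 202.34894664]
 [  0.           0.           1.        ]] [[ 2.60183177e-02 -9.99661252e-01  6.55113982e-04 -4.76201187e-03]
 [-9.95933270e-01 -2.59778232e-02 -8.62674640e-02  5.25808528e-01]
 [ 8.62552595e-02  1.59208448e-03 -9.96271798e-01  1.12436956e+00]
 [ 0.00000000e+00  0.00000000e+00  0.00000000e+00  1.00000000e+00]]
```

View pics/top0.png

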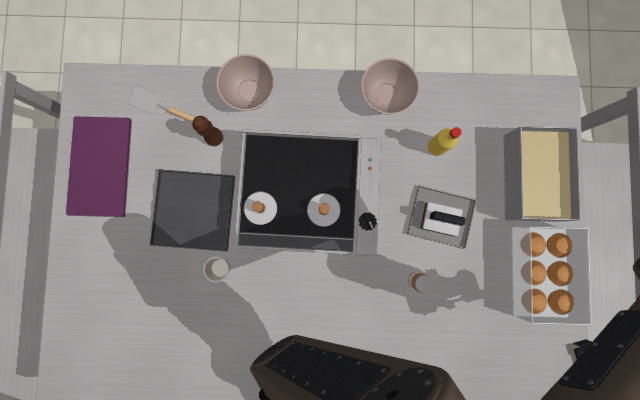

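View pics/scene0.png

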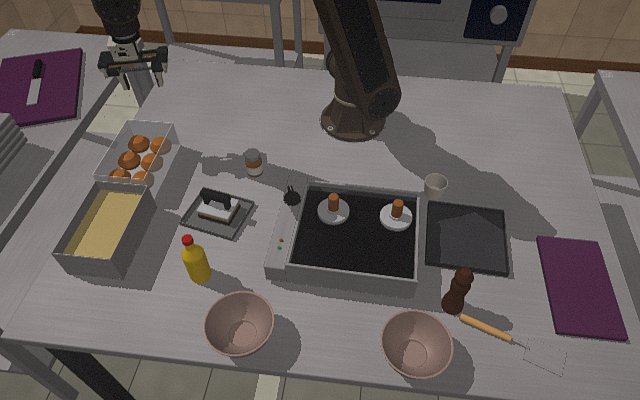

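The top view shows two presses (handles near px (258,208) and (324,209)), the landing tray around (192,210), the knob at (368,221) and the rest tray with the pad holder at (441,217). Next I'll enlarge it for accurate corners.

Run:
```python
import numpy as np,cv2
f=np.load('top0.npz')['f'][:,:,::-1]
c=f[120:290,140:490]
c=cv2.convertScaleAbs(cv2.resize(c,(0,0),fx=2.28,fy=2.28,interpolation=cv2.INTER_CUBIC),alpha=1.5,beta=10)
d=cv2.resize(f[185:255,345:415],(0,0),fx=2.8,fy=2.8,interpolation=cv2.INTER_CUBIC)
d2=cv2.resize(f[175:255,400:480],(0,0),fx=2.45,fy=2.45,interpolation=cv2.INTER_CUBIC)
o=np.zeros((590,c.shape[1],3),np.uint8); o[:c.shape[0]]=c
o[390:586,:196]=d;o[390:586,210:406]=d2
s=np.load('scene0.npz')['f'][:,:,::-1][175:215,272:312]
o[390:586,420:616]=cv2.resize(s,(196,196),interpolation=cv2.INTER_CUBIC)
cv2.imwrite('pics/crop.png',o)
```

```text
(no output)
```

View pics/crop.png

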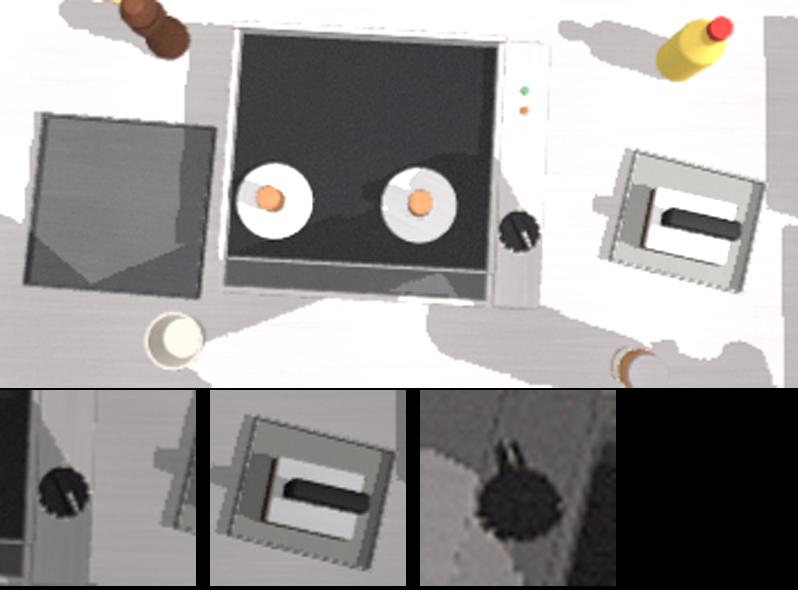

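```bash
cat >> h.py <<'E'
def ray(K,T,uv,z):
    R=T[:3,:3];t=T[:3,3];o=-R.T@t
    d=R.T@np.linalg.solve(K,[uv[0],uv[1],1.]); return o+d*(z-o[2])/d[2]
def proj(K,T,p):
    q=T[:3,:3]@np.asarray(p)+T[:3,3]; q=K@q; return q[:2]/q[2]
E
python3 - <<'E'
from h import *
for n in('top',):
    D=np.load(n+'0.npz');K,T=D['K'],D['T']
    o=-T[:3,:3].T@T[:3,3];print('cam',o.round(3))
    def P(u,v,z): return ray(K,T,(140+u/2.28,120+v/2.28),z)
    pts={'plBL':(241,34,.07),'plBR':(497,45,.07),'plFR':(491,272,.07),'plFL':(229,259,.07),
     'p0':(275,201,.084),'p1':(419,205,.084),'h0':(269,199,.116),'h1':(420,203,.116),'knob':(519,231,.105),
     'LBL':(39,113,.022),'LBR':(216,128,.022),'LFR':(201,298,.022),'LFL':(24,284,.022),
     'RBL':(632,150,.016),'RBR':(765,182,.016),'RFR':(741,292,.016),'RFL':(611,258,.016),
     'gl':(665,216,.09),'gr':(739,231,.09),'salt':(174,341,.04)}
    R={k:P(*v) for k,v in pts.items()}
    for k,v in R.items(): print(k,v[:2].round(4))
    m=lambda s:(sum(R[s+q] for q in('BL','BR','FR','FL'))/4)[:2].round(4)
    a=lambda p,q:np.degrees(np.arctan2(*(R[p]-R[q])[[1,0]])).round(2)
    print('pl',m('pl'),a('plBL','plFL'),a('plBR','plFR'),a('plBL','plBR')-90,a('plFL','plFR')-90)
    print('L',m('L'),a('LBL','LFL'),a('LBR','LFR'),a('LBL','LBR')-90,a('LFL','LFR')-90)
    print('R',m('R'),a('RBL','RFL'),a('RBR','RFR'),a('RBL','RBR')-90,a('RFL','RFR')-90)
    print('grip',(R['gl']+R['gr'])[:2]/2,a('gl','gr')-90)
E
```

```text
cam [0.427 0.007 1.166]
plBL [0.7104 0.2132]
plBR [ 0.7048 -0.1088]
plFR [ 0.4208 -0.1061]
plFL [0.4283 0.2163]
p0 [0.5003 0.1605]
p1 [ 0.4999 -0.0154]
h0 [0.5003 0.1631]
h1 [ 0.5002 -0.0159]
knob [ 0.4705 -0.1351]
LBL [0.6112 0.4807]
LBR [0.5975 0.2496]
LFR [0.3777 0.2591]
LFL [0.3896 0.4864]
RBL [ 0.5837 -0.2928]
RBR [ 0.5462 -0.4659]
RFR [ 0.4032 -0.4337]
RFL [ 0.4425 -0.2662]
gl [ 0.494  -0.3138]
gr [ 0.4781 -0.4034]
salt [0.3242 0.2865]
pl [0.5661 0.0537] -0.62 -0.54 -1.0 -1.3400000000000034
L [0.494 0.369] -1.47 -2.49 -3.3900000000000006 -3.0
R [ 0.4939 -0.3647] -10.68 -12.7 -12.200000000000003 -13.200000000000003
grip [ 0.48602662 -0.35862935] -10.030000000000001
```

Emit:
carry_out(
  commands=[0.5, 0.8, 0.2, 0.4, -0.2, 0.5, 0.9, 0.2, 0.4, -0.2, 0.5, 0.9, 0.2, 0.4, -0.2, 0.5, 0.9, 0.2, 0.4, -0.2, 0.5, 0.9, 0.2, 0.4, -0.2, 0.5, 0.9, 0.2, 0.4, -0.2, 0.5, 0.9, 0, 0.3, -0.2, 0.5, 0.9, 0, 0.3, -0.2],
)

```text
time_s: 0.9
tcp_pos: [0.3572, -0.3601, 0.2593]
eef_rot: [-180.0, 0.0, -151.0]
contact_force: [0.8, 0.2, -0.5]
gripper_width: 0.0526
```

Emit:
carry_out(
  commands=[0.5, 0.9, 0, 0, -0.2, 0.5, 0.9, 0, 0, -0.2, 0.5, 0.9, 0, 0, -0.2, 0.5, 0.9, 0, 0, -0.2, 0.5, 0.9, 0, 0, -0.2, 0, 0.5, 0, 0, -0.2, 0, 0, 0, 0, -0.2],
)

```text
time_s: 1.6
tcp_pos: [0.457, -0.1595, 0.2589]
eef_rot: [180.0, -0.0, -150.9]
contact_force: [-0.2, 0.1, -0.1]
gripper_width: 0.0531
```

```bash
cat >> h.py <<'E'
from scipy.spatial.transform import Rotation as Ro
def wrist():
    c=cap('wrist'); s=c['s']; W=np.eye(4)
    W[:3,:3]=Ro.from_euler('xyz',s['eef_rot'],degrees=True).as_matrix(); W[:3,3]=s['tcp_pos']
    return c, c['camera_matrix'], np.linalg.inv(W@c['mount'])
E
python3 - <<'E'
from h import *
c,K,T=wrist(); save(c,'w1.png'); np.savez('w1.npz',f=c['frame'],K=K,T=T); s=c['s']
for k in('tcp_pos','eef_rot','joints','contact_force'):print(s[k].round(3))
print(c['mount'].round(3)); print(proj(K,T,[.4705,-.1351,.11]))
E
```

```text
[ 0.457 -0.159  0.259]
[ 1.79963e+02 -1.10000e-02 -1.50883e+02]
[ 4.0820e+00  5.0600e-01 -1.8107e+01 -3.1000e-02 -7.1413e+01 -6.4955e+01]
[-0.165  0.122 -0.127]
[[-0.001 -0.951 -0.309  0.084]
 [ 1.    -0.001 -0.     0.   ]
 [-0.    -0.309  0.951 -0.174]
 [ 0.     0.     0.     1.   ]]
[330.12527575 201.5036526 ]
```

View pics/w1.png

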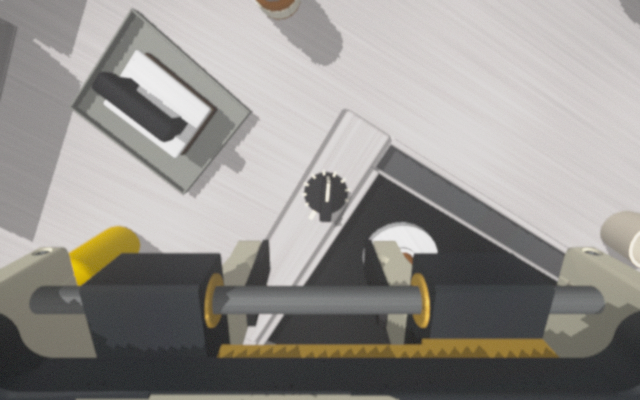

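The wrist picture shows the knob at about px (327,192), its white line from (329,178) to (327,201), so the bar is almost aligned with the tool; the press is at (400,240). I'll zoom for the exact bar axis.

Run:
```python
from h import *
D=np.load('w1.npz');f,K,T=D['f'],D['K'],D['T']
c=f[160:235,290:365,::-1]
cv2.imwrite('pics/k.png',cv2.resize(c,(600,600),interpolation=cv2.INTER_CUBIC))
g=f.min(2).astype(int); sub=g[165:230,295:360]
w=np.argwhere((sub>150))
```

```text
(no output)
```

View pics/k.png

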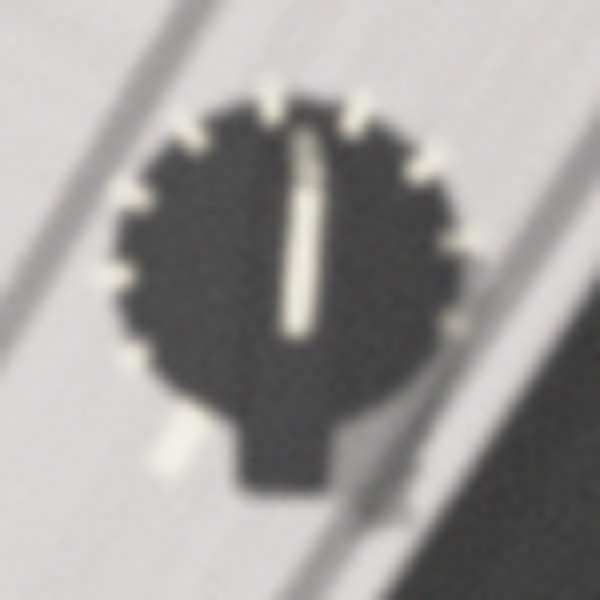

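The zoom shows the bar top running from crop (283,490) to (313,183), skirt centre (289,270), and the broad zero mark at lower left (180,440).

Run:
```python
from h import *
D=np.load('w1.npz');K,T=D['K'],D['T']
P=lambda u,v,z: ray(K,T,(290+u/8-.44,160+v/8-.44),z)
a=P(283,490,.113);b=P(313,183,.113);c=P(289,270,.086)
d=b-a;print(a,b,(a+b)/2,c,np.linalg.norm(d),np.degrees(np.arctan2(d[1],d[0])))
a=P(297,335,.113);d=b-a;print(np.degrees(np.arctan2(d[1],d[0])))
m=P(180,440,.078)-c;print('mark ang',np.degrees(np.arctan2(m[1],m[0])))
```

```text
[ 0.49173113 -0.12961384  0.113     ] [ 0.45211452 -0.1475179   0.113     ] [ 0.47192282 -0.13856587  0.113     ] [ 0.47082185 -0.13965372  0.086     ] 0.0434744898613987 -155.68021916230188
-156.09520317113487
mark ang 0.4350942803330151
```

Emit:
carry_out(
  commands=[0.35, 0.55, 0, -0.6, -0.2, 0, 0, 0, -0.65, -0.2, 0, 0, -0.9, 0, -0.2, 0, 0, -0.9, 0, -0.2, 0, 0, -0.9, 0, -0.2, 0, 0, -0.7, 0, -0.2, 0, 0, -0.2, 0, -0.2, 0, 0, 0, 0, -0.2],
)

```text
time_s: 2.45
tcp_pos: [0.47, -0.1404, 0.1145]
eef_rot: [180.0, -0.1, -156.1]
contact_force: [-0.6, 0.4, -0.3]
gripper_width: 0.0528
```

Emit:
carry_out(
  commands=[0, 0, 0, 0, 1, 0, 0, 0, 0, 1, 0, 0, 0, 0, 1, 0, 0, 0, 0, 1, 0, 0, 0, 0, 1],
  grip_force=25,
)

```text
time_s: 2.95
tcp_pos: [0.471, -0.1396, 0.1156]
eef_rot: [-180.0, 0.0, -156.0]
contact_force: [-0.1, -0.1, 0.1]
gripper_width: 0.0185
```

Emit:
carry_out(
  commands=[0, 0, 0, 0, 1, 0, 0, 0, 0, 1, 0, 0, 0, 0, 1],
)

```text
time_s: 3.25
tcp_pos: [0.4707, -0.1397, 0.1152]
eef_rot: [180.0, -0.0, -156.0]
contact_force: [0.4, -0.2, -0.5]
gripper_width: 0.0006
```

Emit:
carry_out(
  commands=[0, 0, 0, 0.5, 1, 0, 0, 0, 1, 1, 0, 0, 0, 1, 1, 0, 0, 0, 1, 1, 0, 0, 0, 1, 1, 0, 0, 0, 1, 1, 0, 0, 0, 1, 1, 0, 0, 0, 1, 1],
)

```text
time_s: 4.05
tcp_pos: [0.4707, -0.1396, 0.1151]
eef_rot: [180.0, -0.0, -125.9]
contact_force: [0.5, -0.3, 0.7]
gripper_width: 0.0005
```

Run:
```python
from h import *
c,K,T=wrist(); save(c,'w2.png'); s=c['s']
t=cap('top'); save(t,'t2.png'); sc=cap('scene')
o=np.zeros((560,640,3),np.uint8); o[:400]=c['frame']
x=cv2.resize(t['frame'][190:250,340:400],(160,160)); o[400:,:160]=x
x=cv2.resize(sc['frame'][140:220,250:330],(160,160)); o[400:,170:330]=x
cv2.imwrite('pics/w2.png',o[:,:,::-1]); print(s['moment'],proj(K,T,[.471,-.138,.113]))
print(T)
```

```text
[0.05310974 0.00913713 0.01111617] [317.89779055 242.77104783]
[[-8.09498683e-01  5.87121619e-01  2.95966274e-04  4.63049220e-01]
 [ 5.58419970e-01  7.69770173e-01  3.09226483e-01 -1.64762450e-01]
 [ 1.81325728e-01  2.50483705e-01 -9.50988378e-01  2.50698093e-01]
 [ 0.00000000e+00  0.00000000e+00  0.00000000e+00  1.00000000e+00]]
```

View pics/w2.png

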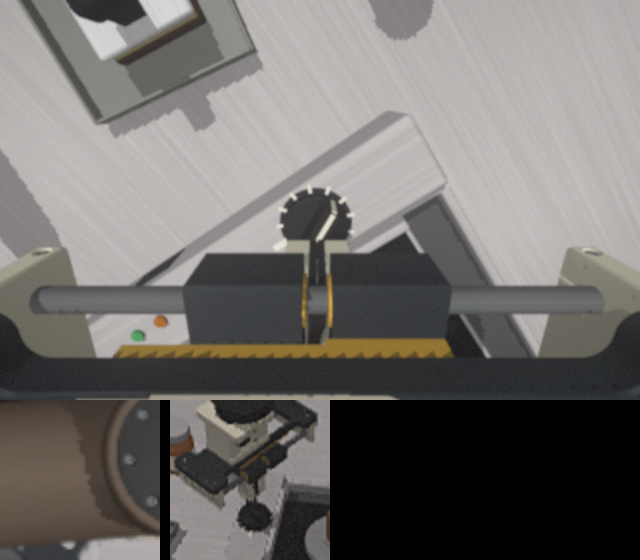

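Fingers closed just above the knob (scene inset at (250,515)): in the wrist view the knob ring is centred near (317,222), so it lies lower than I assumed. Triangulating.

Run:
```python
from h import *
D=np.load('w1.npz');K,T1=D['K'],D['T']; print(K[0,0])
T2=np.array([[-8.09498683e-01,5.87121619e-01,2.95966274e-04,4.63049220e-01],[5.58419970e-01,7.69770173e-01,3.09226483e-01,-1.64762450e-01],[1.81325728e-01,2.50483705e-01,-9.50988378e-01,2.50698093e-01],[0,0,0,1]])
Dt=np.load('top0.npz')
Kt,Tt=Dt['K'],Dt['T']
def tri(obs):
    A=[]
    for K,T,(u,v) in obs:
        P=K@T[:3]; A+= [u*P[2]-P[0],v*P[2]-P[1]]
    x=np.linalg.svd(np.array(A))[2][-1]; x=x[:3]/x[3]
    return x.round(4),[ (proj(K,T,x)-np.array(p)).round(1) for K,T,p in obs]
print('skirt',tri([(K,T1,(326.1,193.7)),(K,T2,(316.5,222))]))
print('end',tri([(K,T1,(328.6,182.5)),(K,T2,(335,207))]))
for z in(.06,.08,.095,.113): print(z,ray(K,T1,(326.8,201.5),z),ray(Kt,Tt,(367.6,221.3),z))
x1=(402,250)
f=D['f'];hsv=cv2.cvtColor(f,cv2.COLOR_RGB2HSV)
```

```text
315.19972230009535
skirt (array([ 0.4731, -0.1372,  0.0756]), [array([ 0.2, -0.4]), array([-0.5,  0.5])])
end (array([ 0.4528, -0.1464,  0.1013]), [array([ 0.3, -1.8]), array([-1.7,  2.6])])
0.06 [ 0.48598557 -0.1286125   0.06      ] [ 0.47244017 -0.14100898  0.06      ]
0.08 [ 0.48048725 -0.13246479  0.08      ] [ 0.47161471 -0.13832942  0.08      ]
0.095 [ 0.47636351 -0.13535402  0.095     ] [ 0.47099562 -0.13631976  0.095     ]
0.113 [ 0.47141502 -0.13882108  0.113     ] [ 0.47025271 -0.13390816  0.113     ]
```

Run:
```python
from h import *
sc=cap('scene');K,T=sc['camera_matrix'],sc['camera_from_world']; s=sc['s']
w=cap('wrist')
a=cv2.resize(sc['frame'][135:215,240:330],None,fx=6,fy=6,interpolation=cv2.INTER_CUBIC)
b=cv2.resize(w['frame'][180:260,270:365],(475,400))[:, :310]
o=np.zeros((480,790,3),np.uint8);
a=a[:, :540]; o[:,:540]=a; o[:263,540:]=cv2.resize(w['frame'][180:260,279:355],(250,263))
for z in(.093,.115): print(z,((proj(K,T,[*s['tcp_pos'][:2],z])-[240,135])*6).round())
print('knob top',((proj(K,T,[.471,-.138,.113])-[240,135])*6).round())
cv2.imwrite('pics/s3.png',o[:,:,::-1])
```

```text
0.093 [307. 361.]
0.115 [304. 330.]
knob top [308. 334.]
```

View pics/s3.png

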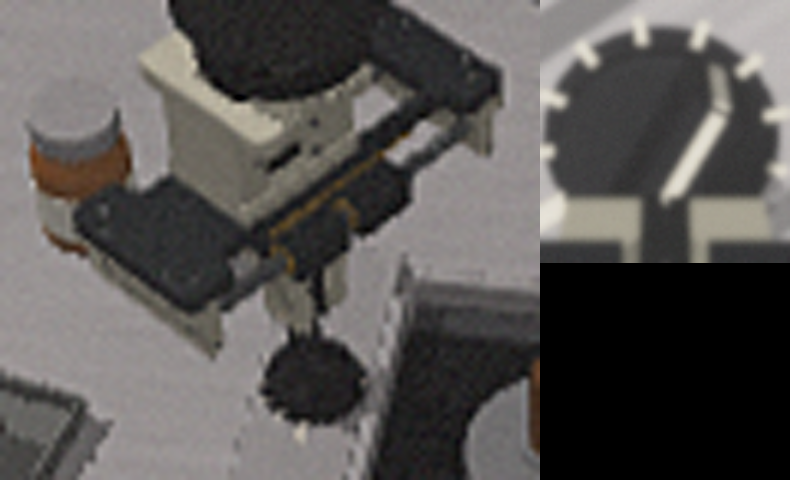

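The scene crop shows fingertips ending near (310,335), level with the bar top rather than 20 mm below it. So the real tips are higher than the stated geometry says. I'll reopen, turn back and descend to feel for the skirt.

Emit:
carry_out(
  commands=[0, 0, 0.4, -0.9, -0.3, 0, 0, 0, -0.9, -0.3, 0, 0, 0, -0.9, -0.3, 0, 0, 0, -0.9, -0.3, 0, 0, 0, -1, -0.3, 0, 0, 0, -1, -0.3, 0, 0, 0, -1, -0.3, 0, 0, 0, -0.9, -0.3],
)

```text
time_s: 5.1
tcp_pos: [0.4707, -0.1397, 0.1312]
eef_rot: [180.0, 0.0, -156.3]
contact_force: [0.3, 0.3, -0.4]
gripper_width: 0.0556
```

Emit:
carry_out(
  commands=[0, 0, -0.4, 0, -0.3, 0, 0, -0.2, 0, -0.3, 0, 0, 0, 0, -0.3],
)

```text
time_s: 5.4
tcp_pos: [0.4697, -0.1397, 0.106]
eef_rot: [179.9, -0.1, -156.1]
contact_force: [0.7, 0.4, 0.3]
gripper_width: 0.0574
```

Emit:
carry_out(
  commands=[0, 0, -0.1, 0, -0.3, 0, 0, 0, 0, -0.3],
)

```text
time_s: 5.6
tcp_pos: [0.4707, -0.1397, 0.103]
eef_rot: [180.0, -0.0, -156.1]
contact_force: [-1.1, 0.3, -0.4]
gripper_width: 0.0567
```

Emit:
carry_out(
  commands=[0, 0, 0, 0, 0.35, 0, 0, 0, 0, 0.35, 0, 0, 0, 0, 0.35, 0, 0, 0, 0, 0.35, 0, 0, -0.1, 0, 0.35, 0, 0, 0, 0, 0.35],
)

```text
time_s: 6.2
tcp_pos: [0.4704, -0.1396, 0.0986]
eef_rot: [180.0, -0.0, -156.1]
contact_force: [0.6, 0.1, 0.1]
gripper_width: 0.0287
```

Emit:
carry_out(
  commands=[0, 0, -0.1, 0, 0.35, 0, 0, 0, 0, 0.35],
)

```text
time_s: 6.4
tcp_pos: [0.4704, -0.1397, 0.0946]
eef_rot: [180.0, -0.0, -156.1]
contact_force: [-1.2, 0.1, -0.4]
gripper_width: 0.0288
```

Run:
```python
from h import *
sc=cap('scene');w=cap('wrist');print(sc['s']['tcp_pos'],sc['s']['contact_force'],sc['s']['gripper_width'])
o=np.zeros((480,790,3),np.uint8)
o[:,:540]=cv2.resize(sc['frame'][135:215,240:330],None,fx=6,fy=6,interpolation=cv2.INTER_CUBIC)
o[:263,540:]=cv2.resize(w['frame'][180:260,279:355],(250,263))
cv2.imwrite('pics/s4.png',o[:,:,::-1])
```

```text
[ 0.47036202 -0.13965989  0.09455921] [-1.19067007  0.06675742 -0.39917143] 0.02878790075213081
```

View pics/s4.png

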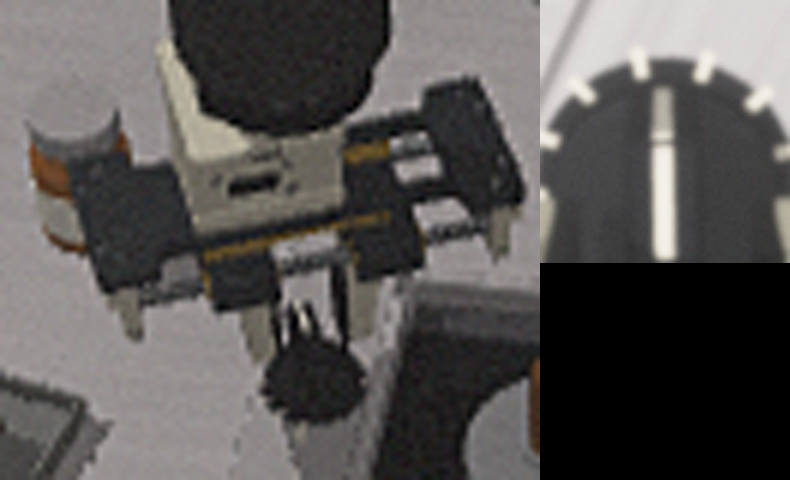

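Now the fingers straddle the bar with the tips just above the skirt (tips about (262,360) and (355,335)); I'll close.

Emit:
carry_out(
  commands=[0, 0, 0, 0, 1, 0, 0, 0, 0, 1, 0, 0, 0, 0, 1, 0, 0, 0, 0, 1],
)

```text
time_s: 6.9
tcp_pos: [0.4708, -0.1397, 0.0952]
eef_rot: [-180.0, 0.0, -156.0]
contact_force: [-0.3, 0.3, 0.6]
gripper_width: 0.0118
```

Emit:
carry_out(
  commands=[0, 0, 0, 0.3, 1, 0, 0, 0, 0.9, 1, 0, 0, 0, 0.9, 1, 0, 0, 0, 0.9, 1, 0, 0, 0, 0.9, 1, 0, 0, 0, 0.9, 1, 0, 0, 0, 0.9, 1, 0, 0, 0, 0.9, 1],
)

```text
time_s: 7.7
tcp_pos: [0.4712, -0.1401, 0.0953]
eef_rot: [-179.9, 0.0, -129.4]
contact_force: [1.6, -3.4, -2.4]
gripper_width: 0.0118
```

Emit:
carry_out(
  commands=[0, 0, 0, 1, 1, 0, 0, 0, 1, 1, 0, 0, 0, 1, 1, 0, 0, 0, 1, 1, 0, 0, 0, 1, 1, 0, 0, 0, 1, 1, 0, 0, 0, 1, 1, 0, 0, 0, 1, 1],
)

```text
time_s: 8.5
tcp_pos: [0.472, -0.1404, 0.0953]
eef_rot: [-179.9, -0.0, -97.4]
contact_force: [5.4, -6.1, -5.7]
gripper_width: 0.0122
```

Emit:
carry_out(
  commands=[0, 0, 0, 1, 1, 0, 0, 0, 1, 1, 0, 0, 0, 1, 1, 0, 0, 0, 1, 1, 0, 0, 0, 1, 1, 0, 0, 0, 1, 1, 0, 0, 0, 1, 1, 0, 0, 0, 1, 1],
)

```text
time_s: 9.3
tcp_pos: [0.4729, -0.1403, 0.0954]
eef_rot: [-179.8, -0.1, -65.4]
contact_force: [7.3, -6.1, -8.5]
gripper_width: 0.0116
```

Emit:
carry_out(
  commands=[0, 0, 0, 1, 1, 0, 0, 0, 1, 1, 0, 0, 0, 1, 1, 0, 0, 0, 1, 1, 0, 0, 0, 1, 1, 0, 0, 0, 1, 1, 0, 0, 0, 1, 1, 0, 0, 0, 1, 1],
)

```text
time_s: 10.1
tcp_pos: [0.4737, -0.1398, 0.0954]
eef_rot: [-179.9, -0.2, -33.4]
contact_force: [9.9, -3.4, -10.5]
gripper_width: 0.012
```

Emit:
carry_out(
  commands=[0, 0, 0, 1, 1, 0, 0, 0, 1, 1, 0, 0, 0, 1, 1, 0, 0, 0, 1, 1, 0, 0, 0, 1, 1, 0, 0, 0, 1, 1, 0, 0, 0, 0.8, 1, 0, 0, 0, 0, 1],
)

```text
time_s: 10.9
tcp_pos: [0.4739, -0.1391, 0.0954]
eef_rot: [-179.9, -0.3, -6.3]
contact_force: [9.6, -0.2, -9.3]
gripper_width: 0.0117
```

Run:
```python
from h import *
s=telemetry.get_state();print(s['eef_rot'],s['joints'].round(1),s['moment'],s['contact_force'],s['gripper_width'])
```

```text
[-179.93036427   -0.31517688   -6.25828027] [  6.5   9.8 -31.    0.  -48.9  77.2] [ 0.0905038  -3.34519715 -0.05270169] [ 9.55990342 -0.22268825 -9.25686021] 0.01170053436833817
```

Emit:
carry_out(
  commands=[0, 0, 0, 0.6, 1, 0, 0, 0, 0.6, 1, 0, 0, 0, 0.5, 1, 0, 0, 0, 0, 1, 0, 0, 0, 0, 1],
)

```text
time_s: 11.4
tcp_pos: [0.4739, -0.139, 0.0954]
eef_rot: [-180.0, -0.3, 0.4]
contact_force: [9.2, 0.3, -9.3]
gripper_width: 0.0118
```

Run:
```python
from h import *
s=telemetry.get_state();print(s['eef_rot'],s['moment'],s['contact_force'],s['gripper_width'])
```

```text
[-179.95422555   -0.3239197     0.4068211 ] [ 0.25761691 -3.33940012 -0.26291049] [ 9.2489225   0.34302565 -9.31648649] 0.011833469299576642
```

Emit:
carry_out(
  commands=[0, 0, 0, 0, -0.2, 0, 0, 0, 0, -0.2, 0, 0, 0, 0, -0.2, 0, 0, 0, 0, -0.2, 0, 0, 0.8, 0, -0.2, 0, 0, 1, 0, -0.2, 0, 0, 1, 0, -0.2, 0, 0, 1, 0, -0.2],
)

```text
time_s: 12.2
tcp_pos: [0.4701, -0.1398, 0.2488]
eef_rot: [180.0, 0.0, 0.4]
contact_force: [1.3, 0.5, -0.2]
gripper_width: 0.0517
```

Run:
```python
from h import *
c,K,T=wrist(); print(c['s']['tcp_pos'],c['s']['eef_rot'])
np.savez('w5.npz',f=c['frame'],K=K,T=T)
cv2.imwrite('pics/w5.png',c['frame'][:,:,::-1])
```

```text
[ 0.47012718 -0.13981679  0.24881671] [1.79993785e+02 1.75317598e-02 3.52981619e-01]
```

View pics/w5.png

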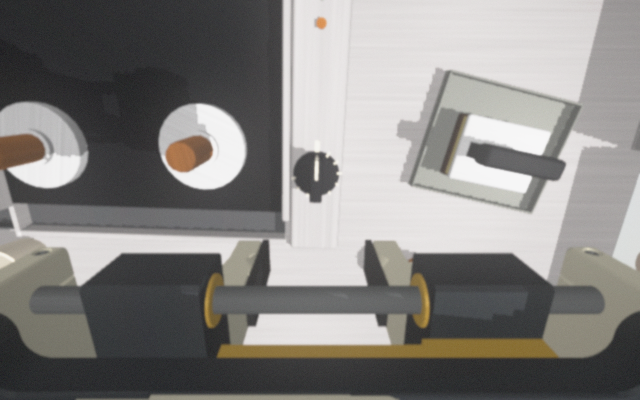

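Knob's white line now points at the broad zero mark (317,140). Discs are near (203,147) and (45,145).

```bash
cat >> h.py <<'E'
def discs(f,K,T,z,x0=0,amin=250,roi=None,thr=135):
    "bright low-saturation round blobs -> world centre at height z"
    hsv=cv2.cvtColor(f,cv2.COLOR_RGB2HSV)
    m=((hsv[:,:,2]>thr)&(hsv[:,:,1]<60))|((hsv[:,:,0]<15)&(hsv[:,:,1]>90))
    if roi is not None:
        q=np.zeros(m.shape,np.uint8); cv2.fillPoly(q,[np.array([proj(K,T,p) for p in roi]).astype(int)],1); m=m&(q>0)
    m=cv2.morphologyEx(m.astype(np.uint8),cv2.MORPH_OPEN,np.ones((3,3)))
    out=[]
    for c in cv2.findContours(m,cv2.RETR_EXTERNAL,cv2.CHAIN_APPROX_NONE)[0]:
        if cv2.contourArea(c)>amin and len(c)>5:
            (u,v),(a,b),_=cv2.fitEllipse(cv2.convexHull(c)); out.append(((round(u,1),round(v,1)),(round(a),round(b)),ray(K,T,(u,v),z)[:2].round(4)))
    return out
g=lambda x,y,z=.07:[.566+x+.017*y,.054+y-.017*x,z]
PL=[g(-.135,-.155),g(.135,-.155),g(.135,.155),g(-.135,.155)]
E
python3 - <<'E'
from h import *
D=np.load('w5.npz');print('w',discs(D['f'],D['K'],D['T'],.084,amin=1500,roi=PL))
for n,a in(('top',300),('scene',150)):
    c=cap(n);print(n,discs(c['frame'],c['camera_matrix'],c['camera_from_world'],.084,amin=a,roi=PL,thr=100 if n=='scene' else 135))
E
```

```text
w [((202.2, 146.0), (83, 91), array([ 0.5033, -0.0166])), ((39.6, 145.5), (76, 100), array([0.503 , 0.1575]))]
top []
scene [((396.0, 214.2), (28, 32), array([0.4975, 0.1626])), ((332.7, 207.9), (29, 32), array([ 0.4963, -0.0162]))]
```

Emit:
carry_out(
  commands=[0.2, 0.8, 0, 0, -0.2, 0.2, 0.8, 0, 0, -0.2, 0.2, 0.8, 0, 0, -0.2, 0.15, 0.7, -0.4, 0, -0.2, 0, 0, -0.9, 0, -0.2, 0, 0, -0.9, 0, -0.2, 0, 0, -0.8, 0, -0.2, 0, 0, -0.4, 0, -0.2],
)

```text
time_s: 13.15
tcp_pos: [0.4979, -0.0163, 0.1072]
eef_rot: [179.9, 0.3, 0.3]
contact_force: [0.7, 0.6, 1.1]
gripper_width: 0.0527
```

Emit:
carry_out(
  commands=[0, 0, -0.25, 0, -0.2, 0, 0, 0, 0, 1, 0, 0, 0, 0, 1, 0, 0, 0, 0, 1, 0, 0, 0, 0, 1, 0, 0, 0, 0, 1],
  grip_force=40,
)

```text
time_s: 13.75
tcp_pos: [0.5014, -0.0156, 0.1021]
eef_rot: [-180.0, -0.1, 0.4]
contact_force: [0.2, -0.1, 3.5]
gripper_width: 0.0291
```

Emit:
carry_out(
  commands=[0, 0, 0.4, 0, 1, 0, 0, 0.8, 0, 1, 0, 0, 0.9, 0, 1, 0, 0.3, 0.8, 0, 1, 0, 0.6, 0, 0, 1, 0, 0.8, 0, 0, 1, 0, 0.8, 0, 0, 1, 0, 0.8, 0, 0, 1],
)

```text
time_s: 14.55
tcp_pos: [0.4996, 0.1172, 0.2165]
eef_rot: [-180.0, 0.1, 0.3]
contact_force: [0.4, -0.9, -5.9]
gripper_width: 0.0287
```

Emit:
carry_out(
  commands=[0, 0.8, 0, 0, 1, 0, 0.8, 0, 0, 1, 0, 0.8, 0, 0, 1, 0, 0.8, 0, 0, 1, 0, 0.8, 0, 0, 1, 0, 0.8, 0, 0, 1, 0, 0.8, 0, 0, 1, 0, 0.8, 0, 0, 1],
)

```text
time_s: 15.35
tcp_pos: [0.4997, 0.3732, 0.216]
eef_rot: [179.9, 0.1, 0.3]
contact_force: [-0.3, 0.8, -4.5]
gripper_width: 0.029
```

Emit:
carry_out(
  commands=[-0.1, 0.8, 0, 0, 1, 0, 0.4, 0, 0, 1, 0, 0, 0, 0, 1],
)

```text
time_s: 15.65
tcp_pos: [0.4958, 0.422, 0.2155]
eef_rot: [179.9, 0.1, 0.4]
contact_force: [0.4, -1.4, -6.4]
gripper_width: 0.029
```

Emit:
carry_out(
  commands=[0, 0, -0.6, 0, 1, 0, 0, -0.9, 0, 1, 0, 0, -0.9, 0, 1, 0, 0, -0.9, 0, 1, 0, 0, -0.7, 0, 1, 0, 0, -0.3, 0, 1, 0, 0, 0, 0, 1],
)

```text
time_s: 16.35
tcp_pos: [0.496, 0.4185, 0.0433]
eef_rot: [179.8, 0.1, 0.3]
contact_force: [-0.1, -0.4, -6.3]
gripper_width: 0.0293
```

Emit:
carry_out(
  commands=[0, 0, -0.1, 0, 1, 0, 0, 0, 0, 1],
)

```text
time_s: 16.55
tcp_pos: [0.4974, 0.421, 0.0425]
eef_rot: [-179.9, -0.1, 0.3]
contact_force: [-0.5, -0.7, -4.9]
gripper_width: 0.0295
```

Emit:
carry_out(
  commands=[0, 0, -0.1, 0, 1, 0, 0, 0, 0, 1],
)

```text
time_s: 16.75
tcp_pos: [0.4968, 0.4205, 0.0376]
eef_rot: [-180.0, -0.0, 0.3]
contact_force: [0.4, -0.1, -6.4]
gripper_width: 0.0291
```

Emit:
carry_out(
  commands=[0, 0, -0.1, 0, 1, 0, 0, 0, 0, 1],
)

```text
time_s: 16.95
tcp_pos: [0.4972, 0.421, 0.0351]
eef_rot: [-179.9, -0.1, 0.4]
contact_force: [-3.7, -2.6, 7.2]
gripper_width: 0.0295
```

Contact. Releasing and rising.

Emit:
carry_out(
  commands=[0, 0, 0, 0, 0.1, 0, 0, 0, 0, -0.2, 0, 0, 0, 0, -0.2, 0, 0, 0, 0, -0.2, 0, 0, 0.6, 0, -0.2, 0, 0, 1, 0, -0.2, 0, 0, 1, 0, -0.2, 0, -0.4, 1, 0, -0.2],
)

```text
time_s: 17.75
tcp_pos: [0.4968, 0.4052, 0.1783]
eef_rot: [180.0, -0.0, 0.4]
contact_force: [0.8, -0.7, 0.0]
gripper_width: 0.0528
```

Run:
```python
from h import *
c,K,T=wrist(); print(c['s']['tcp_pos'])
print('w',discs(c['frame'],K,T,.084,amin=1500,roi=PL))
Tr=[[.60,.26,.02],[.60,.475,.02],[.39,.48,.02],[.385,.265,.02]]
for n,a in(('scene',150),('top',200)):
    c=cap(n);K,T=c['camera_matrix'],c['camera_from_world'];print(n,discs(c['frame'],K,T,.084,amin=a,roi=PL,thr=100 if n=='scene' else 135),'tray',discs(c['frame'],K,T,.017,amin=a,roi=Tr,thr=100))
```

```text
[0.49679768 0.40522331 0.17831911]
w [((551.5, 504.7), (143, 1076), array([0.0754, 0.0958]))]
scene [((395.6, 214.5), (30, 32), array([0.4988, 0.1618]))] tray [((483.6, 236.4), (29, 33), array([0.4941, 0.4222]))]
top [((260.3, 207.9), (32, 32), array([0.5009, 0.1615]))] tray [((177.0, 209.4), (29, 31), array([0.4947, 0.4169]))]
```

Emit:
carry_out(
  commands=[0, -0.5, 0, 0, -0.2, 0, -0.9, 0, 0, -0.2, 0.1, -0.9, 0, 0, -0.2, 0, -0.9, 0, 0, -0.2, 0, -0.9, 0, 0, -0.2, 0, -0.9, 0, 0, -0.2, 0, -0.8, 0, 0, -0.2, 0, -0.3, 0, 0, -0.2],
)

```text
time_s: 18.7
tcp_pos: [0.4995, 0.1572, 0.176]
eef_rot: [179.9, 0.1, 0.2]
contact_force: [0.4, 0.2, 0.4]
gripper_width: 0.0525
```

Emit:
carry_out(
  commands=[0, 0, -0.5, 0, -0.2, 0, 0, -0.7, 0, -0.2, 0, 0, -0.5, 0, -0.2, 0, 0, -0.2, 0, -0.2, 0, 0, 0, 0, -0.2],
)

```text
time_s: 19.2
tcp_pos: [0.4999, 0.1598, 0.0997]
eef_rot: [179.9, 0.1, 0.4]
contact_force: [-0.7, 0.1, -0.2]
gripper_width: 0.0529
```

Emit:
carry_out(
  commands=[0, 0, 0.05, 0, 1, 0, 0, 0, 0, 1, 0, 0, 0, 0, 1, 0, 0, 0, 0, 1, 0, 0, 0, 0, 1, 0, 0, 0.4, 0, 1, 0, 0, 0.8, 0, 1, 0, 0, 0.8, 0, 1],
)

```text
time_s: 20.0
tcp_pos: [0.4994, 0.1595, 0.1827]
eef_rot: [179.9, 0.2, 0.3]
contact_force: [1.8, 0.1, -3.8]
gripper_width: 0.0293
```

Emit:
carry_out(
  commands=[0, 0.3, 0, 0, 1, 0, 0.6, 0, 0, 1, 0, 0.8, 0, 0, 1, 0, 0.8, 0, 0, 1, 0, 0.8, 0, 0, 1, 0, 0.5, 0, 0, 1, 0, 0.1, 0, 0, 1, 0, 0, 0, 0, 1],
)

```text
time_s: 20.8
tcp_pos: [0.5, 0.3164, 0.1818]
eef_rot: [179.9, 0.1, 0.4]
contact_force: [0.2, -0.3, -3.8]
gripper_width: 0.0292
```

Emit:
carry_out(
  commands=[-0.1, 0, -0.5, 0, 1, 0, 0, -0.8, 0, 1, 0, 0, -0.8, 0, 1, 0, 0, -0.8, 0, 1, 0, 0, -0.5, 0, 1, 0, 0, -0.1, 0, 1, 0, 0, 0, 0, 1],
)

```text
time_s: 21.5
tcp_pos: [0.4966, 0.3153, 0.0429]
eef_rot: [179.9, 0.1, 0.3]
contact_force: [0.3, 0.4, -3.6]
gripper_width: 0.0291
```

Emit:
carry_out(
  commands=[0, 0, -0.1, 0, 1, 0, 0, 0, 0, 1],
)

```text
time_s: 21.7
tcp_pos: [0.4972, 0.3166, 0.0401]
eef_rot: [-179.9, -0.1, 0.3]
contact_force: [0.3, 0.1, -4.7]
gripper_width: 0.0294
```

Emit:
carry_out(
  commands=[0, 0, -0.1, 0, 1, 0, 0, 0, 0, 1],
)

```text
time_s: 21.9
tcp_pos: [0.4977, 0.3171, 0.0369]
eef_rot: [-179.9, -0.1, 0.4]
contact_force: [-1.9, -1.5, 3.7]
gripper_width: 0.0292
```

Emit:
carry_out(
  commands=[0, 0, -0.05, 0, 1, 0, 0, 0, 0, 1],
)

```text
time_s: 22.1
tcp_pos: [0.4977, 0.3171, 0.0368]
eef_rot: [-179.9, -0.2, 0.4]
contact_force: [-8.1, -3.8, 20.3]
gripper_width: 0.0288
```

Emit:
carry_out(
  commands=[0, 0, 0.1, 0, 0.1, 0, 0, 0, 0, -0.2, 0, 0, 0, 0, -0.2, 0, 0, 0, 0, -0.2, 0, 0, 0.7, 0, -0.2, 0, 0, 1, 0, -0.2, 0, 0, 1, 0, -0.2, 0, 0, 1, 0, -0.2],
)

```text
time_s: 22.9
tcp_pos: [0.4966, 0.3161, 0.1863]
eef_rot: [180.0, 0.0, 0.4]
contact_force: [1.2, 0.7, -0.2]
gripper_width: 0.0522
```

Emit:
carry_out(
  commands=[0, -0.9, 0.7, 0, -0.2, 0, -1, 0.6, 0, -0.2, 0, -1, 0, -0.6, -0.2, 0, -1, 0, -0.6, -0.2, 0, -1, 0, -0.6, -0.2, 0, -1, 0, -0.6, -0.2, 0, -1, 0, -0.4, -0.2, 0, -1, 0, 0, -0.2],
)

```text
time_s: 23.7
tcp_pos: [0.4964, -0.0012, 0.2371]
eef_rot: [-180.0, -0.0, -10.9]
contact_force: [0.2, 0.3, 0.5]
gripper_width: 0.0523
```

Emit:
carry_out(
  commands=[0, -1, 0, 0, -0.2, 0, -1, 0, 0, -0.2, 0, -1, 0, 0, -0.2, 0, -1, 0, 0, -0.2, 0, -1, 0, 0, -0.2, -0.5, -1, 0, 0, -0.2, -0.5, -1, 0, 0, -0.2, 0, 0, 0, 0, -0.2],
)

```text
time_s: 24.5
tcp_pos: [0.4544, -0.2832, 0.2366]
eef_rot: [180.0, 0.1, -11.1]
contact_force: [0.4, 0.4, -0.2]
gripper_width: 0.0526
```

Run:
```python
from h import *
c,K,T=wrist(); print(c['s']['tcp_pos'],c['s']['eef_rot'])
np.savez('w6.npz',f=c['frame'],K=K,T=T)
Tr=[[.60,.26,.02],[.60,.475,.02],[.39,.48,.02],[.385,.265,.02]]
sc=cap('scene');t=cap('top')
for n,d in(('scene',sc),('top',t)):
    print(n,discs(d['frame'],d['camera_matrix'],d['camera_from_world'],.017,amin=150,roi=Tr,thr=100))
o=np.zeros((590,640,3),np.uint8);o[:400]=c['frame']
o[400:590,:320]=cv2.resize(t['frame'][150:270,130:332],(320,190));o[400:,330:]=cv2.resize(sc['frame'][175:285,400:580],(310,190))
cv2.imwrite('pics/w6.png',o[:,:,::-1])
```

```text
[ 0.45439434 -0.28315191  0.23662495] [ 1.79972319e+02  8.38552070e-02 -1.11028550e+01]
scene [((483.7, 236.3), (29, 33), array([0.4936, 0.4225])), ((447.4, 233.4), (28, 31), array([0.4958, 0.319 ]))]
top [((210.5, 209.2), (31, 32), array([0.4978, 0.3178])), ((176.1, 208.8), (32, 32), array([0.4964, 0.4196]))]
```

View pics/w6.png

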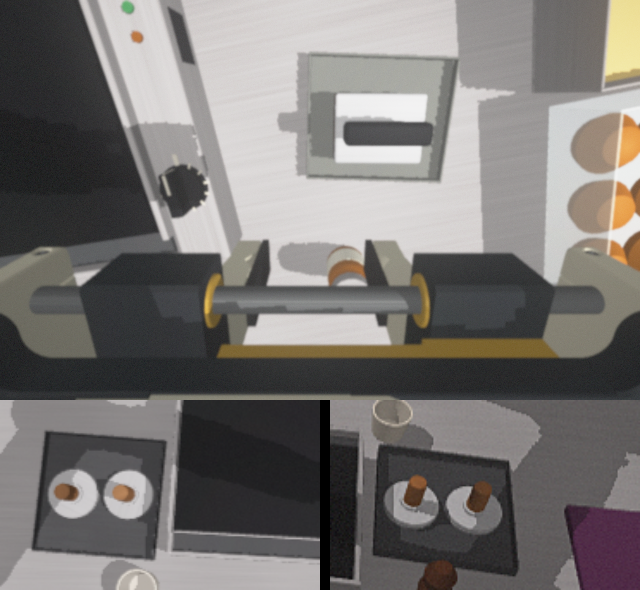

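Both presses stand upright in the tray ((72,493) and (128,493) in the inset). The pad holder's grip runs from (344,133) to (433,134) in the wrist image. Next I'll measure it.

Run:
```python
from h import *
D=np.load('w6.npz');f,K,T=D['f'],D['K'],D['T']
def blob(f,roi,amin):
    g=f.max(2); x0,y0,x1,y1=roi; m=(g[y0:y1,x0:x1]<70).astype(np.uint8)
    c=max(cv2.findContours(m,cv2.RETR_EXTERNAL,cv2.CHAIN_APPROX_NONE)[0],key=cv2.contourArea)
    (u,v),(w,h),a=cv2.minAreaRect(c); return (u+x0,v+y0),(w,h),a,cv2.boxPoints(((u+x0,v+y0),(w,h),a))
c,wh,a,b=blob(f,(300,70,460,180),100);print(c,wh,a)
for z in(.065,.072,.09):
    p=ray(K,T,c,z); q=ray(K,T,(345,c[1]-.5),z)-ray(K,T,(432,c[1]+.5),z); print(z,p[:2].round(4))
e=sorted(b.tolist()); l=(np.array(e[0])+e[1])/2; r=(np.array(e[2])+e[3])/2
d=ray(K,T,l,.08)-ray(K,T,r,.08);print('len',np.linalg.norm(d),'yaw',np.degrees(np.arctan2(d[1],d[0]))-90)
t=cap('top');K,T=t['camera_matrix'],t['camera_from_world']
c,wh,a,b=blob(np.load('top0.npz')['f'],(422,200,475,232),20);print('top',c,wh,a)
for z in(.08,.09): print(z,ray(K,T,c,z)[:2].round(4))
# pad plate white
```

```text
Traceback (most recent call last):
ValueError: max() iterable argument is empty
```

Run:
```python
from h import *
D=np.load('w6.npz');f,K,T=D['f'],D['K'],D['T']
print(f[70:180,300:460].max(2).min(), f[133,390])
def blob(f,roi,thr):
    g=f.max(2); x0,y0,x1,y1=roi; m=(g[y0:y1,x0:x1]<thr).astype(np.uint8)
    c=max(cv2.findContours(m,cv2.RETR_EXTERNAL,cv2.CHAIN_APPROX_NONE)[0],key=cv2.contourArea)
    (u,v),(w,h),a=cv2.minAreaRect(c); return (u+x0,v+y0),(w,h),a,cv2.boxPoints(((u+x0,v+y0),(w,h),a))
c,wh,a,b=blob(f,(325,100,436,165),90);print(c,wh,a)
for z in(.065,.072,.09): print(z,ray(K,T,c,z)[:2].round(4))
e=sorted(b.tolist()); l=(np.array(e[0])+e[1])/2; r=(np.array(e[2])+e[3])/2
d=ray(K,T,l,.08)-ray(K,T,r,.08);print('len',np.linalg.norm(d),'yaw',np.degrees(np.arctan2(d[1],d[0]))-90)
t=np.load('top0.npz');K,T=t['K'],t['T']
c,wh,a,b=blob(t['f'],(428,205,468,226),55);print('top',c,wh,a)
for z in(.08,.09): print(z,ray(K,T,c,z)[:2].round(4))
```

```text
70 [85 84 87]
(387.5, 133.0) (22.0, 87.0) 90.0
0.065 [ 0.4853 -0.367 ]
0.072 [ 0.4863 -0.3657]
0.09 [ 0.4891 -0.3621]
len 0.08987071735656606 yaw -11.174708455414546
top (447.07058906555176, 217.68235397338867) (34.92580795288086, 8.026427268981934) 12.528807640075684
0.08 [ 0.4875 -0.3598]
0.09 [ 0.4869 -0.3564]
```

Emit:
carry_out(
  commands=[0.1, -0.3, 0, -1, -0.2, 0.1, -0.3, 0, -1, -0.2, 0.1, -0.3, 0, -1, -0.2, 0.1, -0.3, 0, -1, -0.2, 0.1, -0.3, 0, -1, -0.2, 0.1, -0.2, 0, -1, -0.2, 0.1, -0.2, 0, -1, -0.2, 0.1, 0, 0, -1, -0.2],
)

```text
time_s: 25.45
tcp_pos: [0.4898, -0.3551, 0.2368]
eef_rot: [180.0, 0.0, -42.9]
contact_force: [0.2, 0.2, 0.4]
gripper_width: 0.0526
```

Emit:
carry_out(
  commands=[0, 0, 0, -1, -0.2, 0, 0, 0, -1, -0.2, 0, 0, 0, -1, -0.2, 0, 0, 0, -1, -0.2, 0, 0, 0, -1, -0.2, 0, 0, 0, -1, -0.2, 0, 0, 0, -1, -0.2, 0, 0, 0, -1, -0.2],
)

```text
time_s: 26.25
tcp_pos: [0.4898, -0.3543, 0.237]
eef_rot: [-180.0, 0.0, -74.9]
contact_force: [0.8, 0.5, -0.5]
gripper_width: 0.0526
```

Emit:
carry_out(
  commands=[0, 0, 0, -1, -0.2, 0, 0, -0.5, -1, -0.2, 0, 0, -0.5, -1, -0.2, 0, 0, -0.5, -1, -0.2, 0, 0, -0.5, -1, -0.2, 0, 0, -0.3, -1, -0.2, 0, 0, 0, -0.5, -0.2, 0, 0, 0, 0, -0.2],
)

```text
time_s: 27.05
tcp_pos: [0.4895, -0.3544, 0.1446]
eef_rot: [179.9, 0.0, -100.8]
contact_force: [0.4, -0.5, 0.4]
gripper_width: 0.0526
```

Run:
```python
from h import *
c,K,T=wrist(); print(c['s']['tcp_pos'],c['s']['eef_rot'],c['s']['joints'].round(0))
sc=cap('scene')
o=np.zeros((590,640,3),np.uint8);o[:400]=c['frame']
o[400:590,:320]=cv2.resize(sc['frame'][150:245,170:330],(320,190))
cv2.imwrite('pics/w7.png',o[:,:,::-1])
```

```text
[ 0.48945522 -0.3543682   0.14457422] [ 1.79943894e+02  8.53374123e-03 -1.00761940e+02] [-17.  17. -14.  -0. -59.   7.]
```

View pics/w7.png

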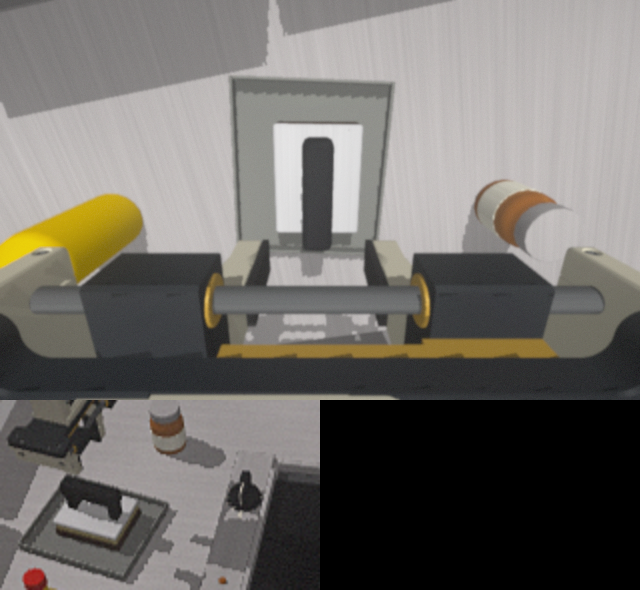

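Run:
```python
from h import *
c,K,T=wrist(); s=c['s']
for z in(.075,.09):
    a=ray(K,T,(317.5,138),z);b=ray(K,T,(317,249),z);d=b-a;print(z,a[:2],b[:2],np.linalg.norm(d),((a+b)/2-s['tcp_pos'])[:2],np.degrees(np.arctan2(d[1],d[0])))
```

```text
0.075 [ 0.47899454 -0.40769105] [ 0.49697684 -0.3149947 ] 0.09442444139173087 [-0.0016072 -0.0064576] 79.02147236914189
0.09 [ 0.47868522 -0.4095253 ] [ 0.49556401 -0.32251741] 0.08862993787334023 [-0.00246827 -0.01113608] 79.0214723691419
```

Emit:
carry_out(
  commands=[-0.05, -0.2, -0.5, 0, -0.2, 0, 0, -0.8, 0, -0.2, 0, 0, -0.6, 0, -0.2, 0, 0, -0.15, 0, -0.2, 0, 0, 0, 0, -0.2],
)

```text
time_s: 27.7
tcp_pos: [0.4866, -0.3635, 0.0628]
eef_rot: [179.9, 0.0, -100.8]
contact_force: [-0.0, 0.2, 0.5]
gripper_width: 0.0526
```

Emit:
carry_out(
  commands=[0, 0, 0, 0, 1, 0, 0, 0, 0, 1, 0, 0, 0, 0, 1, 0, 0, 0, 0, 1, 0, 0, 0, 0, 1, 0, 0, 0, 0, 1],
  grip_force=55,
)

```text
time_s: 28.3
tcp_pos: [0.4871, -0.3638, 0.0635]
eef_rot: [-180.0, -0.0, -100.8]
contact_force: [0.7, 0.6, 0.3]
gripper_width: 0.0233
```

Emit:
carry_out(
  commands=[0, 0, 0.3, 0, 1, 0, 0, 0.8, 0, 1, 0, 0, 0.9, 0, 1, 0, 0.2, 0.9, 0, 1, 0, 0.6, 0.3, 0.4, 1, 0, 0.8, 0, 0.5, 1, 0, 0.8, 0, 0.5, 1, 0, 0.8, 0, 0.5, 1],
)

```text
time_s: 29.1
tcp_pos: [0.4859, -0.2345, 0.1915]
eef_rot: [180.0, 0.0, -93.2]
contact_force: [0.5, 0.2, -3.0]
gripper_width: 0.0233
```

Emit:
carry_out(
  commands=[0, 0.8, 0, 0.5, 1, 0, 0.8, 0, 0, 1, 0, 0.8, 0, 0, 1, 0.3, 0.8, 0, 0, 1, 0.5, 0.8, 0, 0, 1, 0.5, 0.8, 0, 0, 1, 0.5, 0.8, 0, 0, 1, 0.5, 0.8, 0, 0, 1],
)

```text
time_s: 29.9
tcp_pos: [0.5787, 0.0217, 0.1916]
eef_rot: [180.0, 0.0, -91.3]
contact_force: [0.7, -0.4, -2.7]
gripper_width: 0.0232
```

Emit:
carry_out(
  commands=[0.5, 0.8, 0, 0, 1, 0.5, 0.8, 0, 0, 1, 0.5, 0.7, 0, 0, 1, 0.3, 0.4, 0, 0, 1, 0, 0, 0, 0, 1],
)

```text
time_s: 30.4
tcp_pos: [0.6513, 0.1304, 0.1903]
eef_rot: [179.9, -0.0, -91.2]
contact_force: [-0.1, 0.1, -4.2]
gripper_width: 0.023
```

Run:
```python
from h import *
c,K,T=wrist();s=c['s']; print(s['tcp_pos'],s['eef_rot'],s['contact_force'],s['gripper_width'])
save(c,'w8.png')
# saltpot/plate sanity
sc=cap('scene');t=cap('top')
o=np.zeros((560,790,3),np.uint8);o[:280,:448]=cv2.resize(c['frame'],(448,280))
o[280:560,:448]=cv2.resize(t['frame'][100:275,210:490],(448,280))
o[:320,450:790]=cv2.resize(sc['frame'][120:280,270:440],(340,320))
cv2.imwrite('pics/w8.png',o[:,:,::-1])
```

```text
[0.65134375 0.1304109  0.19027219] [ 1.79916172e+02 -2.68936580e-02 -9.11514374e+01] [-0.06066504  0.14764848 -4.22555143] 0.022977348890514195
```

View pics/w8.png

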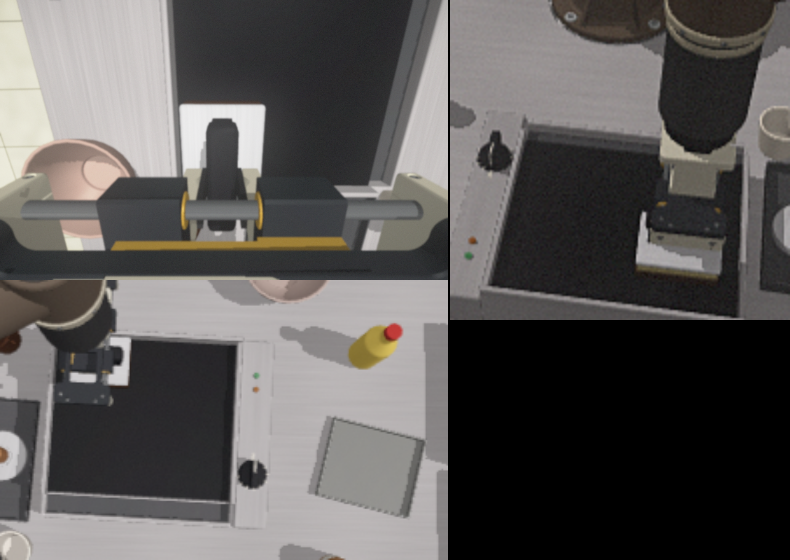

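The holder is gripped level over the back of the left lane; its right edge is at inset (130,345). I'll check its offset in the grip.

Run:
```python
from h import *
t=cap('top');K,T=t['camera_matrix'],t['camera_from_world'];print(t['s']['tcp_pos'])
for uv in((130,345),(130,338),(128,385)): print(uv,ray(K,T,(210+uv[0]/1.6,100+uv[1]/1.6-175),.156)[:2])
f=cv2.cvtColor(t['frame'],cv2.COLOR_RGB2GRAY); x=f[137:172,262:300]
m=(x>150).astype(np.uint8); ys,xs=np.nonzero(m); print('bbox',xs.max()+262, np.percentile(xs,98)+262,ys.min()+137,ys.max()+137)
u=np.percentile(xs,99)+262.5
print(ray(K,T,(u,150),.156)[:2]); print([ray(K,T,(280,v),.156)[0] for v in(ys.min()+137,ys.max()+138)])
```

```text
[0.649999   0.12789096 0.19092271]
(130, 345) [0.67594823 0.07628561]
(130, 338) [0.68770002 0.07665402]
(128, 385) [0.60915163 0.07747209]
bbox 291 290.38 137 165
[0.65086093 0.07484074]
[np.float64(0.6849059998869969), np.float64(0.6074711245977578)]
```

Emit:
carry_out(
  commands=[0, 0.3, 0, 0, 1, 0.05, 0.2, -0.3, 0, 1, 0, 0, -0.6, 0, 1, 0, 0, -0.4, 0, 1, 0, 0, -0.1, 0, 1, 0, 0, 0, 0, 1],
)

```text
time_s: 31.2
tcp_pos: [0.6523, 0.1482, 0.1342]
eef_rot: [179.9, -0.1, -91.2]
contact_force: [0.6, -0.3, -1.9]
gripper_width: 0.0233
```

Emit:
carry_out(
  commands=[0, 0, -0.1, 0, 1, 0, 0, 0, 0, 1],
)

```text
time_s: 31.4
tcp_pos: [0.653, 0.1485, 0.1315]
eef_rot: [-180.0, 0.0, -91.3]
contact_force: [-0.3, -0.4, -3.0]
gripper_width: 0.0233
```

Emit:
carry_out(
  commands=[0, 0, -0.07, 0, 1, 0, 0, 0, 0, 1],
)

```text
time_s: 31.6
tcp_pos: [0.6533, 0.1485, 0.1294]
eef_rot: [-179.9, 0.0, -91.2]
contact_force: [-0.9, 1.1, 2.8]
gripper_width: 0.0229
```

Emit:
carry_out(
  commands=[0, 0, -0.1, 0, 1, 0, 0, 0, 0, 1, 0, 0, 0, 0, 1],
)

```text
time_s: 31.9
tcp_pos: [0.6534, 0.1485, 0.1257]
eef_rot: [-179.9, 0.0, -91.2]
contact_force: [-3.0, 0.8, 6.8]
gripper_width: 0.0233
```

Emit:
carry_out(
  commands=[-0.1, 0, 0, 0, 1, -0.2, 0, 0, 0, 1, -0.2, 0, 0, 0, 1, -0.2, 0, 0, 0, 1, -0.2, 0, 0, 0, 1],
)

```text
time_s: 32.4
tcp_pos: [0.6203, 0.1494, 0.1271]
eef_rot: [-179.5, 0.1, -91.2]
contact_force: [6.8, 0.3, 5.4]
gripper_width: 0.0232
```

Emit:
carry_out(
  commands=[-0.2, 0, -0.03, 0, 1, -0.2, 0, 0, 0, 1, -0.2, 0, 0, 0, 1, -0.2, 0.01, 0, 0, 1, -0.2, 0.01, 0, 0, 1, -0.2, 0.01, 0, 0, 1],
)

```text
time_s: 33.0
tcp_pos: [0.5728, 0.1509, 0.1262]
eef_rot: [-179.5, 0.2, -91.2]
contact_force: [6.9, -0.2, 6.9]
gripper_width: 0.0234
```

Emit:
carry_out(
  commands=[-0.2, 0.01, 0, 0, 1, -0.2, 0.01, 0, 0, 1, -0.2, 0, 0, 0, 1, -0.2, 0, 0, 0, 1, -0.2, 0, 0, 0, 1, -0.2, 0, 0, 0, 1],
)

```text
time_s: 33.6
tcp_pos: [0.5247, 0.152, 0.1261]
eef_rot: [-179.5, 0.2, -91.2]
contact_force: [6.0, 0.2, 7.8]
gripper_width: 0.0234
```

Emit:
carry_out(
  commands=[-0.2, 0, 0, 0, 1, -0.2, 0, 0, 0, 1, -0.2, 0, 0, 0, 1, -0.2, 0, 0, 0, 1, -0.2, 0, 0, 0, 1, -0.1, 0, 0, 0, 1, 0, 0, 0, 0, 1, 0, 0, 0, 0, 1],
)

```text
time_s: 34.4
tcp_pos: [0.4801, 0.1521, 0.1257]
eef_rot: [-179.6, 0.2, -91.2]
contact_force: [4.8, 0.8, 6.7]
gripper_width: 0.0233
```

Emit:
carry_out(
  commands=[0, 0, 0.6, 0, 1, 0.4, -0.3, 0, 0, 1, 0.7, -0.4, 0, 0, 1, 0.7, -0.4, 0, 0, 1, 0.7, -0.4, 0, 0, 1, 0.7, -0.4, 0, 0, 1, 0.7, -0.4, 0, 0, 1, 0.4, -0.2, 0, 0, 1],
)

```text
time_s: 35.2
tcp_pos: [0.6502, 0.0489, 0.1462]
eef_rot: [180.0, -0.0, -91.3]
contact_force: [-1.1, 0.3, -3.9]
gripper_width: 0.0233
```

Emit:
carry_out(
  commands=[0, 0, -0.3, 0, 1, 0, 0, -0.2, 0, 1, 0, 0, -0.08, 0, 1, 0, 0, 0, 0, 1, 0, 0, 0, 0, 1],
)

```text
time_s: 35.7
tcp_pos: [0.6493, 0.05, 0.1258]
eef_rot: [-179.8, -0.1, -91.2]
contact_force: [0.8, -4.5, 7.0]
gripper_width: 0.0231
```

Emit:
carry_out(
  commands=[-0.1, 0.02, 0, 0, 1, -0.2, 0.02, 0, 0, 1, -0.2, 0.02, 0, 0, 1, -0.2, 0, 0, 0, 1, -0.2, 0, 0, 0, 1, -0.2, 0, 0, 0, 1],
)

```text
time_s: 36.3
tcp_pos: [0.6074, 0.0542, 0.1268]
eef_rot: [-179.5, 0.1, -91.1]
contact_force: [6.7, -0.4, 6.6]
gripper_width: 0.0236
```

Emit:
carry_out(
  commands=[-0.2, 0.01, 0, 0, 1, -0.2, 0.01, 0, 0, 1, -0.2, 0, 0, 0, 1, -0.2, 0, 0, 0, 1, -0.2, 0.01, 0, 0, 1, -0.2, 0.01, 0, 0, 1],
)

```text
time_s: 36.9
tcp_pos: [0.5594, 0.0558, 0.1266]
eef_rot: [-179.5, 0.1, -91.1]
contact_force: [6.7, -0.0, 6.4]
gripper_width: 0.0233
```

Emit:
carry_out(
  commands=[-0.2, 0, 0, 0, 1, -0.2, 0, 0, 0, 1, -0.2, 0, 0, 0, 1, -0.2, 0, 0, 0, 1, -0.2, 0, 0, 0, 1, -0.2, 0, 0, 0, 1],
)

```text
time_s: 37.5
tcp_pos: [0.5115, 0.0559, 0.1265]
eef_rot: [-179.5, 0.1, -91.1]
contact_force: [5.8, -0.2, 4.9]
gripper_width: 0.0233
```

Emit:
carry_out(
  commands=[-0.2, 0, 0, 0, 1, -0.2, 0, 0, 0, 1, -0.2, 0, 0, 0, 1, -0.1, 0, 0, 0, 1, 0, 0, 0, 0, 1, 0, 0, 0, 0, 1],
)

```text
time_s: 38.1
tcp_pos: [0.4829, 0.0559, 0.1262]
eef_rot: [-179.6, 0.1, -91.1]
contact_force: [4.9, 1.9, 5.2]
gripper_width: 0.0236
```

Emit:
carry_out(
  commands=[-0.02, 0, 0.6, 0, 1, 0.4, -0.3, 0, 0, 1, 0.7, -0.4, 0, 0, 1, 0.7, -0.4, 0, 0, 1, 0.7, -0.4, 0, 0, 1, 0.7, -0.4, 0, 0, 1, 0.7, -0.4, 0, 0, 1, 0.4, -0.2, 0, 0, 1],
)

```text
time_s: 38.9
tcp_pos: [0.6523, -0.0461, 0.147]
eef_rot: [179.9, 0.0, -91.3]
contact_force: [-0.5, 0.2, -3.3]
gripper_width: 0.0232
```

Emit:
carry_out(
  commands=[0, 0, -0.3, 0, 1, 0, 0, -0.2, 0, 1, 0, 0, -0.12, 0, 1, 0, 0, 0, 0, 1, 0, 0, 0, 0, 1],
)

```text
time_s: 39.4
tcp_pos: [0.6514, -0.0453, 0.1248]
eef_rot: [-179.9, -0.0, -91.2]
contact_force: [-1.2, -1.3, 7.2]
gripper_width: 0.0233
```

Emit:
carry_out(
  commands=[-0.1, 0, 0, 0, 1, -0.2, 0, 0, 0, 1, -0.2, 0.01, 0, 0, 1, -0.2, 0, 0, 0, 1, -0.2, 0, 0, 0, 1, -0.2, 0.01, 0, 0, 1],
)

```text
time_s: 40.0
tcp_pos: [0.6109, -0.0437, 0.1263]
eef_rot: [-179.5, 0.0, -91.1]
contact_force: [6.4, 0.2, 6.9]
gripper_width: 0.0233
```

Emit:
carry_out(
  commands=[-0.2, 0, 0, 0, 1, -0.2, 0.01, 0, 0, 1, -0.2, 0, 0, 0, 1, -0.2, 0, 0, 0, 1, -0.2, 0.01, 0, 0, 1, -0.2, 0, 0, 0, 1],
)

```text
time_s: 40.6
tcp_pos: [0.563, -0.0428, 0.1261]
eef_rot: [-179.5, 0.1, -91.1]
contact_force: [7.0, 0.7, 8.0]
gripper_width: 0.0231
```

Emit:
carry_out(
  commands=[-0.2, 0, 0, 0, 1, -0.2, 0, 0, 0, 1, -0.2, 0, 0, 0, 1, -0.2, 0, 0, 0, 1, -0.2, 0, 0, 0, 1, -0.2, 0, 0, 0, 1],
)

```text
time_s: 41.2
tcp_pos: [0.5151, -0.0428, 0.126]
eef_rot: [-179.5, 0.1, -91.1]
contact_force: [7.3, -0.0, 7.6]
gripper_width: 0.0233
```

Emit:
carry_out(
  commands=[-0.2, 0, 0, 0, 1, -0.2, 0, 0, 0, 1, -0.2, 0, 0, 0, 1, -0.2, 0, 0, 0, 1, 0, 0, 0, 0, 1, 0, 0, 0, 0, 1],
)

```text
time_s: 41.8
tcp_pos: [0.4822, -0.0428, 0.1256]
eef_rot: [-179.6, 0.1, -91.1]
contact_force: [4.7, 0.5, 7.2]
gripper_width: 0.0231
```

Emit:
carry_out(
  commands=[0, 0, 0.6, 0, 1, 0, 0, 0.8, 0, 1, 0, -0.3, 0.3, 0, 1, 0, -0.7, 0, -0.3, 1, 0.05, -0.8, 0, -0.3, 1, 0.05, -0.8, 0, -0.4, 1, 0.05, -0.8, 0, -0.4, 1, 0.05, -0.8, 0, -0.4, 1],
)

```text
time_s: 42.6
tcp_pos: [0.4864, -0.2129, 0.1902]
eef_rot: [179.9, 0.0, -98.5]
contact_force: [1.0, 0.6, -2.7]
gripper_width: 0.0234
```

Emit:
carry_out(
  commands=[0.05, -0.8, 0, -0.4, 1, 0.05, -0.8, 0, -0.3, 1, 0, -0.8, 0, 0, 1, 0, -0.8, 0, 0, 1, 0, -0.5, 0, 0, 1, 0, -0.1, 0, 0, 1, 0, 0, 0, 0, 1],
)

```text
time_s: 43.3
tcp_pos: [0.4907, -0.3639, 0.1899]
eef_rot: [179.9, 0.0, -101.3]
contact_force: [-0.4, 0.1, -2.9]
gripper_width: 0.0233
```

Run:
```python
from h import *
c,K,T=wrist();s=c['s']; print(s['tcp_pos'],s['eef_rot'],s['contact_force'],s['gripper_width'])
sc=cap('scene')
o=np.zeros((400,790,3),np.uint8);o[:280,:448]=cv2.resize(c['frame'],(448,280))
o[:320,450:790]=cv2.resize(sc['frame'][120:280,160:330],(340,320))
cv2.imwrite('pics/w9.png',o[:,:,::-1])
```

```text
[ 0.49070925 -0.36393656  0.18993993] [ 1.79891798e+02  4.95190783e-02 -1.01320250e+02] [-0.36490447  0.09585519 -2.91623569] 0.02329502208107377
```

View pics/w9.png

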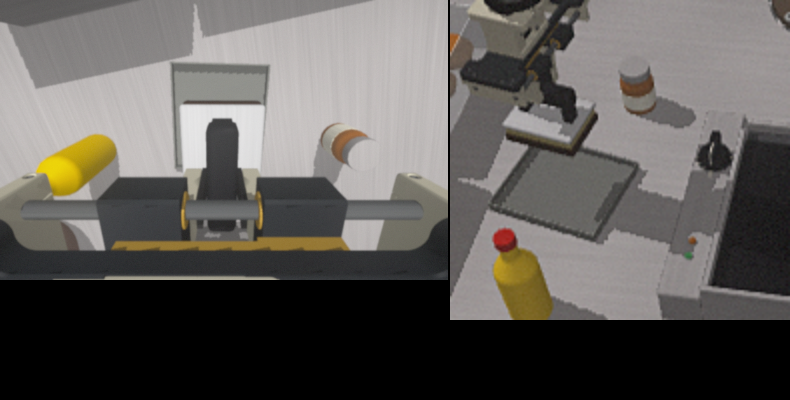

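The holder is level above its own tray, and the tray rim is centred around it. Lowering.

Emit:
carry_out(
  commands=[0, 0, -0.5, 0, 1, 0, 0, -0.8, 0, 1, 0, 0, -0.8, 0, 1, 0, 0, -0.6, 0, 1, 0, 0, -0.3, 0, 1, 0, 0, 0, 0, 1, 0, 0, -0.1, 0, 1, 0, 0, 0, 0, 1],
)

```text
time_s: 44.2
tcp_pos: [0.4927, -0.3641, 0.0682]
eef_rot: [-179.9, -0.0, -101.2]
contact_force: [0.2, 0.9, -3.0]
gripper_width: 0.0232
```

Emit:
carry_out(
  commands=[0, 0, -0.06, 0, 1, 0, 0, 0, 0, 1],
)

```text
time_s: 44.4
tcp_pos: [0.4922, -0.3642, 0.0653]
eef_rot: [-179.9, -0.0, -101.3]
contact_force: [0.4, 0.5, -3.3]
gripper_width: 0.0234
```

Emit:
carry_out(
  commands=[0, 0, -0.06, 0, 1, 0, 0, 0, 0, 1],
)

```text
time_s: 44.6
tcp_pos: [0.4924, -0.3644, 0.063]
eef_rot: [-179.9, -0.0, -101.2]
contact_force: [0.7, 0.1, 2.1]
gripper_width: 0.0234
```

Emit:
carry_out(
  commands=[0, 0, 0, 0, 0.3, 0, 0, 0, 0, -0.2, 0, 0, 0, 0, -0.2, 0, 0, 0, 0, -0.2, 0, 0, 0.5, 0, -0.2, 0, 0, 1, 0, -0.2, 0, 0, 1, 0, -0.2, 0, 0, 1, 0, -0.2],
)

```text
time_s: 45.4
tcp_pos: [0.4916, -0.364, 0.2038]
eef_rot: [180.0, -0.0, -101.2]
contact_force: [1.2, 0.1, 0.0]
gripper_width: 0.0527
```

Emit:
carry_out(
  commands=[-0.5, -0.8, 0.5, 0, -0.2, -0.5, -0.8, 0.2, 0, -0.2, -0.5, -0.8, 0, 0, -0.2, -0.5, -0.8, 0, 0, -0.2, 0, 0, 0, 0, -0.2, 0, 0, 0, 0, -0.2],
)

```text
time_s: 46.0
tcp_pos: [0.4112, -0.4926, 0.23]
eef_rot: [180.0, 0.0, -101.4]
contact_force: [0.0, 0.0, -0.2]
gripper_width: 0.0525
```

Run:
```python
from h import *
t=cap('top');sc=cap('scene');print(t['s']['tcp_pos'],t['s']['contact_force'])
Tr=[[.60,.26,.02],[.60,.475,.02],[.39,.48,.02],[.385,.265,.02]]
for d in(sc,t): print(discs(d['frame'],d['camera_matrix'],d['camera_from_world'],.017,amin=150,roi=Tr,thr=100))
o=np.zeros((590,700,3),np.uint8)
o[:340]=cv2.resize(t['frame'][120:290,140:490],(700,340))
o[345:590]=cv2.resize(sc['frame'][140:285,160:574],(700,245))
cv2.imwrite('pics/fin.png',o[:,:,::-1])
```

```text
[ 0.41118734 -0.49264485  0.22999778] [ 0.02887961  0.02894969 -0.20262238]
[((463.4, 229.9), (33, 64), array([0.4771, 0.3659]))]
[((195.6, 214.3), (37, 64), array([0.4818, 0.361 ]))]
```

View pics/fin.png

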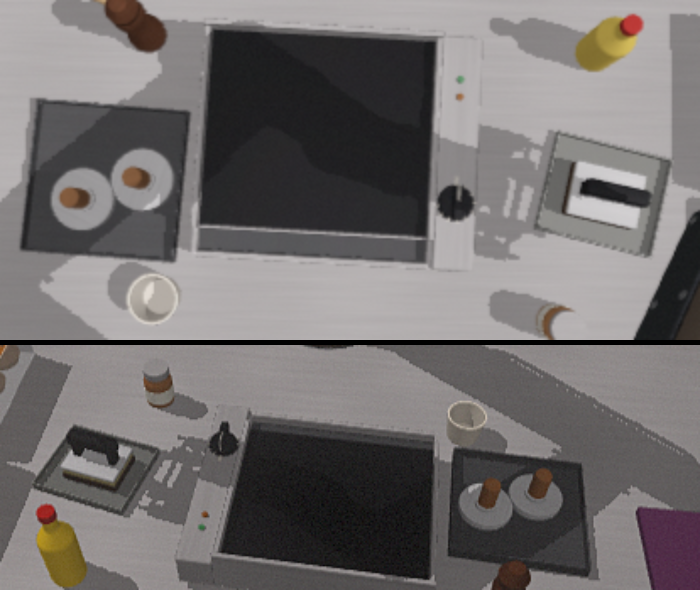

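One press was knocked inside the tray (discs now at inset (82,198) and (142,180)). Both are still upright and the knob points to zero. I'll check them against the 85 mm limit.

Run:
```python
from h import *
t=cap('top');K,T=t['camera_matrix'],t['camera_from_world']
C=np.array([.494,.369]);a=np.radians(-2.6);R=np.array([[np.cos(a),-np.sin(a)],[np.sin(a),np.cos(a)]])
for uv in((82,198),(142,180)):
    p=ray(K,T,(140+uv[0]/2,120+uv[1]/2),.017)[:2];print(p.round(4),'tray',(R.T@(p-C)).round(4))
# handle and rest tray
c=np.array([.494,-.365]);p=ray(K,T,(140+615/2,120+191/2),.09)[:2];print('handle',p.round(4),(p-c).round(3))
```

```text
[0.4667 0.4034] tray [-0.0289  0.0331]
[0.4955 0.3163] tray [ 0.0039 -0.0526]
handle [ 0.493  -0.3576] [-0.001  0.007]
```

```bash
python3 -c "
from h import *
print(r.close_job())"
```

```text
the job is handed in; nothing more can be done
None
```

The griddle is shut down and the job is handed in at about 46 s, with no verdict reported.

**What I did**
- **Knob:** I turned it back about 156° until it met the zero stop. The white line points at the broad mark.
- **Presses:** Two presses were on the plate, and both now stand in the landing tray.
- **Strokes:** I scoured left, middle, then right, from about 85 mm behind the plate centre to about 85 mm in front. Net force on the pad was about 8–11 N, at roughly 80 mm/s and with about 0.5° of tilt.
- **Pad holder:** It is released in its own tray, and the gripper is clear.

**Last checks**
- **Pad holder:** The grip is about 1 mm (x) and 7 mm (y) from the tray centre.
- **Presses:** Both look upright, at about (-29, +33) mm and (+4, -53) mm in the tray, inside the 85 mm limit.
- **Left alone:** The sauce bottle, pepper mill, spice jar and salt pot look where they started. I judged that by eye and did not measure it.

**What failed or disagreed**
- **First knob grasp:** It closed on nothing. The fingertips sat about 18 mm higher than the stated tool geometry and the wrist camera implied, so I worked from that and from contact afterwards.
- **Knocked press:** One press was pushed about 3 cm inside the tray some time after placing. It was still within the limits, so I left it.
- **Last disc detection:** It merged the two touching presses into one blob, so their final positions come from hand-read pixels.

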